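Seat the removable stage top on its three-point base

ROBOT

A 6-joint arm with a two-finger parallel gripper is mounted at the origin on a cart in front of the work surface, level with it; the furniture and walls round the work are solid. World frame = base frame: x ahead of the robot, y to its left, z up, the work surface at z = 0. Lengths are in m, angles in rad, forces in N, time in s.
With the tool pointing down it reaches from about 0.225 to 0.875 m from the base axis. Payload 3.4 kg.
Tool frame: the origin (TCP) lies at the very end of the fingers, on their centre line; the grasp point (between the pads) lies 19 mm behind it; z points along the fingers, y is the line along which they close (so a half turn about z gives the same grasp; the last joint's range is limited). The gripper opens to 85 mm and grips with 20 to 120 N. Pads are 22 mm wide; open, the fingers measure 114 mm over their backs; the gripper's body (76 mm by 85 mm) begins 54 mm behind the grasp point. The pads swing forward as they close: fully open they stand 13 mm farther back than shut.
Start: joints at [0.983, 0.276, 1.505, -0, 1.361, -0.121], TCP at [0.259, 0.514, 0.231] pointing down, gripper open.
Joint ranges: [-2.89, 2.89], [-0.75, 2.08], [0.22, 2.7], [-1.18, 4.32], [0.11, 2.71], [-2.7, 2.7]. Speed limits (rad/s): [2.57, 2.57, 3.14, 3.14, 3.14, 3.14].

INTERFACE

Orientations are given as a unit quaternion [w, x, y, z].
In Python, from rig import manip, get_image, camera_info gives the robot as it stands. The module is installed in compiled form; this text tells all that it offers.
- The arm moves only by the shell command python3 -m crank 'ROWS' [FORCE]. ROWS is a JSON object of lists of equal length, an entry for each row: "translation": the shift along the tool's x, y, z in mm, a list of three; "roll": the turn about the tool's z in rad; "fingers": the opening, from 0 (shut) to 1 (fully open). A call has 1 to 8 rows; each row shifts and turns the commanded pose from where the row before left it, along the tool's axes as they then stand; what a row does not reach is not made up. A row lasts 1/10 s, in which the tool goes at most 50 mm and 8.59 degrees, less where a joint would pass 70% of its speed; a pose out of reach is approached as far as the arm can. A call is refused whole if a number of a shift passes 50 or a number of a turn 0.15, either way. A call with a gripper value outside its range is refused whole. The fingers move at their own pace and stop on an object; FORCE is the grip in N (left out, the last holds). Time passes only in rows, so rows that do not move let the fingers close. It gives the time, the measured TCP pose, the force, the opening and the grip force at its end, in the units of the state.
- manip.get_state(): the state, without advancing time (a new reading comes with each control period).
- get_image(name): name is "side" or "top"; returns the picture (420x560x3 uint8, blue, green, red); there is no depth.
- camera_info(name): a dict with "mtx" (3x3 intrinsics, pixels), "rvec" (rotation vector, rad) and "tvec" (3), from world to camera coordinates, as OpenCV has them. Camera axes: x right, y down, z forward; pixel columns grow to the right and rows downward; lengths in m; the calibration is good to about 2 mm. A picture is of the moment at which its call begins. camera_info takes no time and is no camera call.
- manip.sign_off(): hands the job in; it is judged then, once.
The state is a dict: "clock": time; "qpos": joint angles; "qd": joint speeds; "effort": joint torques, N m; "position": TCP position; "ee_rot": TCP orientation; "contact_force": force on the tool from outside, world axes, zero at the start; "moment": the same for the moment, N m; "width": finger opening in m; "gripper_force": force on a finger pad.
Only numpy, scipy, OpenCV 4.12 (cv2) and the standard library are available. Lean on these libraries where they do the work, as an engineer would, in place of code of your own. Each camera call takes 0.05 s, during which the arm holds its last target. There are 200 camera calls.

TASK

Two three-footed specimen stage tops stand on the right-hand table. Take the larger one by its grip bar and set it gently on the three-seat base on the left-hand table, its pointed end over the cone, so that all three ball feet are fully settled in their seats, and let go; leave the smaller stage top where it is.

Things in the scene. Friction and masses are not known exactly. Their poses are not given: they have to be found in the camera images.
- stage_top_grip (a point): Larger stage top: bare aluminium triangular plate 131x112 mm, 8 thick, on 3 steel ball feet (d 20): 1 at x=+60 at its pointed end, 2 at x=-35, y=+-38. Black upright grip bar on top: 56 along x, 16 across y (pinch this), 46 high. Point: centre of the bar, 23 above the plate's top, 53 above the undersides of the feet. x points to the pointed end, z up. 0.25 to 0.5 kg.
- kin_base: Fixed grey base, 161x142 mm, pointed like the stage top; origin: its underside centre on the table. Steel seats: round cone at x=+60 (pointed end), V groove at x=-35, y=+38, flat disc at x=-35, y=-38. Cone and groove mouths 36 wide, slippery 45 deg walls, rims 28 above the table. With a stage top seated the axes agree, the feet's undersides are 14, its grip bar's centre 67 above the origin.
- small_top: Smaller stage top of the same shape and materials, about 88x76 mm plate, 14 mm ball feet, black grip bar 40x14x36; does not fit the base and is to be left alone. Origin: between its feet at the level of their undersides; x points to its pointed end, z up.

How it is judged:
At the end, for the whole second after the job is handed in: All three feet of the larger stage top rest in their seats: its grip bar's centre is within 4 mm of the seated place along the base's x and y and within 3 mm in height, it is level within 2 degrees and turned as the base within 4.5 degrees (x of stage_top_grip in the frame of kin_base between -0.004 and 0.004 m and y of stage_top_grip in the frame of kin_base between -0.004 and 0.004 m and z of stage_top_grip in the frame of kin_base between 0.064 and 0.07 m and angle between stage_top_grip's own z axis and vertical below 0.035 rad and angle between the x axis of stage_top_grip and the x axis of kin_base, either way round below 0.08 rad); the robot touches nothing.
It fails at once if the smaller stage top is moved by more than 20 mm (distance of small_top from where it was at the start of the episode above 0.02 m).
It fails at once if the stage top is rammed on the base (contact force over 80 N) (contact force between stage_top and kin_base above 80 N).
It fails at once if the stage top is dropped on the base (it comes down faster than 0.5 m/s within 20 mm of its seats) (linear speed of stage_top above 0.5 m/s and horizontal distance between stage_top_grip and kin_base below 0.03 m and z of stage_top_grip in the frame of kin_base below 0.087 m).
It also fails if it takes over 42 s, if anything falls off the work surface, if the arm or the gripper's body presses on something with over 40 N, if the wrist force passes 120 N, or if a joint passes its speed limit or range.

## Working session

There is one attempt and no reset: what is moved stays moved. The work goes in short steps, Python scripts to look and compute and a shell command to move; the robot and the scene stay as the last step left them, time stands still between calls to the robot, and variables do not carry over. Pictures are saved under pics/ and viewed, at most 10 in all, crops included, and the job is handed in when it is done.

```bash
mkdir -p pics
python3 - <<'E'
from rig import manip,get_image,camera_info
import cv2
for n in("side","top"):
    im=get_image(n); cv2.imwrite(f"pics/{n}0.png",im); c=camera_info(n); print(n,c)
s=manip.get_state(); print(s)
E
```

```text
side {'mtx': array([[397.68980251,   0.        , 276.75937161],
       [  0.        , 397.68980251, 214.8947945 ],
       [  0.        ,   0.        ,   1.        ]]), 'rvec': array([ 0.59404289, -2.54137332,  1.35244098]), 'tvec': array([0.47431919, 0.25767235, 0.62601279])}
top {'mtx': array([[487.09231785,   0.        , 283.90475554],
       [  0.        , 487.09231785, 209.18098263],
       [  0.        ,   0.        ,   1.        ]]), 'rvec': array([ 2.19930501, -2.15096031,  0.08335016]), 'tvec': array([-0.11065263,  0.54761343,  0.87363717])}
{'clock': 0.1, 'qpos': array([ 9.83041326e-01,  2.76548657e-01,  1.50600582e+00,  2.55693495e-05,
        1.36070218e+00, -1.20946367e-01]), 'qd': array([-5.65600987e-05, -1.44610489e-03, -1.62241722e-03, -8.86717444e-04,
        1.90181327e-03, -6.64293651e-04]), 'effort': array([ 2.72495301e-03, -4.17699623e+01, -2.46405691e+01, -9.72967337e-05,
        5.82090259e-03, -1.23195534e-05]), 'position': array([0.25847989, 0.51310347, 0.23051686]), 'ee_rot': array([-3.00414259e-04,  2.31293389e-01,  9.72883691e-01, -7.75974550e-04]), 'contact_force': array([-0.41156242, -1.24833755, -0.56345831]), 'moment': array([ 0.02133696,  0.03598685, -0.04106284]), 'gripper_force': 0.0, 'width': 0.08539885593878568}
```

View pics/top0.png

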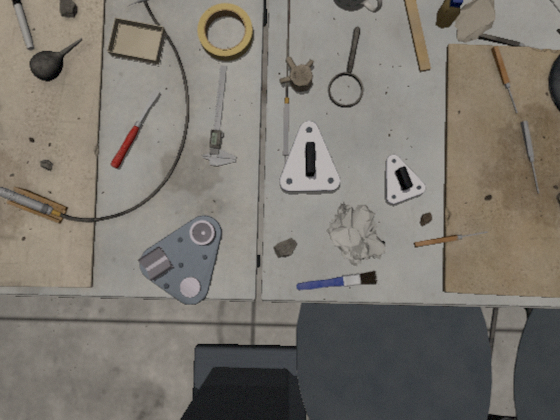

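View pics/side0.png

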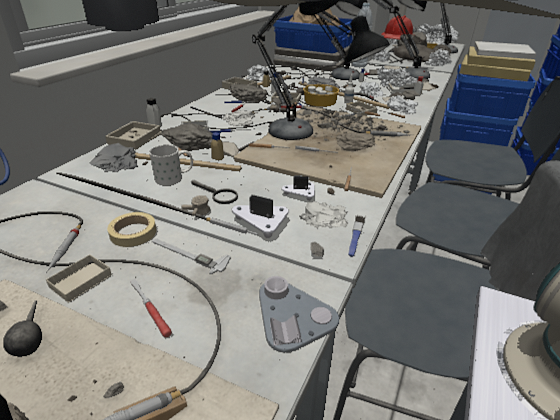

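The top view shows the base at about (185,260), with cone (203,232), groove (155,263) and disc (191,288). The large top is at (310,160) with its bar at (310,158), and the small top at (404,180). The side view shows the base at (295,315), the large top at (262,213) and the small top at (299,188). Next I'll zoom in to get precise points.

Run:
```python
import cv2,numpy as np
t=cv2.imread("pics/top0.png");s=cv2.imread("pics/side0.png")
def crop(im,x,y,w=100,h=75): return cv2.resize(im[y:y+h,x:x+w],(400,300),interpolation=cv2.INTER_CUBIC)
c=np.vstack([np.hstack([crop(t,135,212,),crop(t,260,120)]),np.hstack([crop(s,248,275),crop(s,215,170)])])
cv2.imwrite("pics/z0.png",c)
```

```text
(no output)
```

View pics/z0.png

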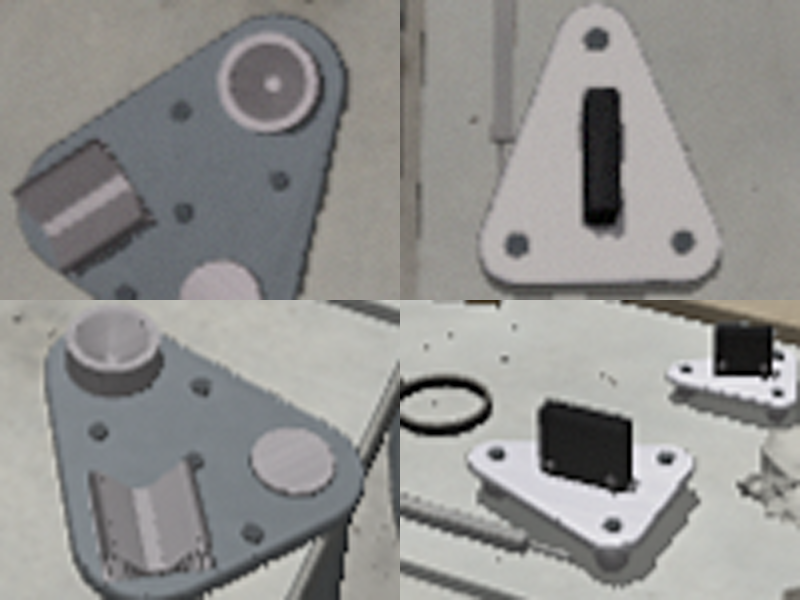

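The zoom shows clear dark screw dots on the plate, at crop positions (597,38), (516,243) and (683,241) in the top view and (497,454), (666,457) and (613,524) in the side view. The cone rim, disc and groove are also clear. I'll triangulate these points and check the heights and spacing.

```bash
cat > h.py <<'E'
import cv2,numpy as np
from rig import camera_info
C={n:camera_info(n) for n in("side","top")}
def P(n):
    c=C[n];return np.array(c["mtx"])@np.c_[cv2.Rodrigues(np.array(c["rvec"]))[0],c["tvec"]]
def tri(t,s):
    X=cv2.triangulatePoints(P("top"),P("side"),np.array(t,float).reshape(2,1),np.array(s,float).reshape(2,1))[:,0];return X[:3]/X[3]
def ray(n,p,z):
    M=P(n);H=np.c_[M[:,0],M[:,1],M[:,2]*z+M[:,3]];q=np.linalg.solve(H,[p[0],p[1],1]);return q[:2]/q[2]
E
python3 - <<'E'
from h import *
t=cv2.imread("pics/top0.png");s=cv2.imread("pics/side0.png")
def dot(im,p,r=4):
    x,y=map(round,p);w=255-cv2.cvtColor(im[y-r:y+r+1,x-r:x+r+1],6).astype(float);w=np.clip(w-(w.min()+w.max())/2,0,None)
    g=np.mgrid[-r:r+1,-r:r+1];return (x+(g[1]*w).sum()/w.sum(),y+(g[0]*w).sum()/w.sum())
td=[dot(t,p) for p in[(308.9,129.1),(288.6,180.4),(330.4,179.9)]]
sd=[dot(s,p,2) for p in[(238.9,208.1),(267.9,225.6),(281.1,208.9)]]
def pose(A):  # pts: point, y+, y-
    L=np.array([[60,0],[-35,38],[-35,-38]])/1e3; c=A.mean(0)-0; Lc=L-L.mean(0);B=A-c
    a=np.arctan2((Lc[:,0]*B[:,1]-Lc[:,1]*B[:,0]).sum(),(Lc*B).sum())
    R=np.array([[np.cos(a),-np.sin(a)],[np.sin(a),np.cos(a)]]);o=c-R@L.mean(0)
    return o.round(4),round(a,4),((L@R.T+o-A)*1e3).round(1).tolist()
print("stage tri");[print(tri(a,b).round(4)) for a,b in zip(td,sd)]
A=np.array([ray("top",p,.030) for p in td]);B=np.array([ray("side",p,.030) for p in sd])
print(A.round(4).tolist(),pose(A));print("side",pose(B))
def disc(im,p):
    h=cv2.cvtColor(im,cv2.COLOR_BGR2LAB).astype(int);d=np.abs(h-h[p[1],p[0]]).max(2)<14
    n,l,st,c=cv2.connectedComponentsWithStats(d.astype(np.uint8),connectivity=4);k=l[p[1],p[0]];print(st[k]);return c[k]
dt=disc(t,(191,288));ds=disc(s,(321,315));print(dt,ds)
ct,cs=(201.6,231.9),(275.9,284.1);gt,gs=(156.6,263.1),(285.6,329.1)
for a,b in((ct,cs),(gt,gs),(dt,ds)):print(tri(a,b).round(4))
for n,q in(("top",(ct,gt,dt)),("side",(cs,gs,ds))):
    for zg in(.010,):
        K=np.array([ray(n,p,z) for p,z in zip(q,(.028,zg,.014))]);print(n,K.round(4).tolist(),pose(K))
    print("seam",)
# bar top centre in top view
g=cv2.cvtColor(t,6)[138:180,298:322];m=(g<60).astype(np.uint8);c=max(cv2.findContours(m,0,2)[0],key=cv2.contourArea);r=cv2.minAreaRect(c);print(r,ray("top",(r[0][0]+298,r[0][1]+138),.06))
for p in((404,180),):print("small",ray("top",p,.04))
E
```

```text
stage tri
[ 0.6984 -0.141   0.0314]
[ 0.6018 -0.1063  0.0319]
[ 0.6049 -0.1821  0.0318]
[[0.6984, -0.1412], [0.6017, -0.1064], [0.6049, -0.1823]] (array([ 0.6383, -0.1432]), np.float64(0.0359), [[-0.1, 0.2], [0.3, -0.0], [-0.1, -0.1]])
side (array([ 0.6401, -0.1451]), np.float64(0.0382), [[-0.1, -0.1], [-0.0, 0.0], [0.1, 0.0]])
[181 278  19  19 282]
[311 307  20  16 251]
[189.5035461  286.64184397] [320.72111554 314.34262948]
[0.5048 0.0506 0.0289]
[0.4462 0.1324 0.0203]
[0.405  0.0714 0.0163]
top [[0.5046, 0.0506], [0.4456, 0.1351], [0.4042, 0.0716]] (array([0.4543, 0.0839]), np.float64(-0.5826), [[-0.2, 0.3], [0.3, -0.1], [-0.1, -0.2]])
seam
side [[0.5056, 0.0498], [0.45, 0.1247], [0.4064, 0.0697]] (array([0.4568, 0.0795]), np.float64(-0.5881), [[1.1, -3.5], [-1.3, 5.9], [0.2, -2.4]])
seam
((12.0, 21.0), (34.0, 8.0), 90.0) [ 0.63732189 -0.14312327]
small [ 0.60625997 -0.31478658]
```

Everything agrees to within about 2 mm:
- **Stage top:** (0.639, -0.144), yaw 0.036.
- **Base:** (0.455, 0.083), yaw -0.583.

Both stand on z≈0. I'll roll by -0.5 and then travel.

```bash
python3 -m crank '{"translation":[[0,0,0],[0,0,0],[0,0,0],[0,0,0]],"roll":[-0.125,-0.125,-0.125,-0.125],"fingers":[1,1,1,1]}' 50
python3 -m crank '{"translation":[[-22,-42,0],[-22,-42,0],[-22,-42,0],[-22,-42,0],[-22,-42,0],[-22,-42,0],[-22,-42,0],[-22,-42,0]],"roll":[0,0,0,0,0,0,0,0],"fingers":[1,1,1,1,1,1,1,1]}'
```

```text
clock: 0.5
position: [0.2586, 0.5132, 0.2308]
ee_rot: [-0.0, -0.019, 1.0, -0.0]
contact_force: [-0.0, 1.2, 0.1]
width: 0.0856
gripper_force: 0.0
clock: 1.3
position: [0.4462, 0.1817, 0.2311]
ee_rot: [-0.0, -0.017, 1.0, 0.0]
contact_force: [0.6, 0.5, 0.2]
width: 0.0853
gripper_force: 0.0
```

```bash
python3 -m crank '{"translation":[[-22,-42,0],[-22,-42,0],[-22,-42,0],[-22,-42,0],[-22,-42,0],[-22,-42,0],[-22,-42,0],[0,0,0]],"roll":[0,0,0,0,0,0,0,0],"fingers":[1,1,1,1,1,1,1,1]}'; python3 -c "
from rig import manip
import numpy as np
s=manip.get_state();p=s['position'];x,y=s['ee_rot'][1:3];a=np.arctan2(2*y*y-1,2*x*y);d=np.array([.639,-.144])-p[:2]
print(p,'yaw',a,'roll',-(1.5708+.037-a),'dx',d@[-np.sin(a),np.cos(a)],'dy',d@[np.cos(a),np.sin(a)],'dz',p[2]-.04,s['qpos'])"
```

```text
clock: 2.1
position: [0.6121, -0.111, 0.2298]
ee_rot: [0.0, -0.014, 1.0, -0.002]
contact_force: [-1.0, 0.7, 0.1]
width: 0.0852
gripper_force: 0.0
[ 0.61209916 -0.11100732  0.22983336] yaw 1.5988907647593706 roll -0.008909235240629254 dx -0.025963437297106224 dy -0.03373532324473927 dz 0.18983335682365118 [-0.28965043  0.34701187  1.40333951 -0.00266953  1.38956934 -1.88806218]
```

```bash
python3 -m crank '{"translation":[[-26,-34,0],[0,0,40],[0,0,40],[0,0,40],[0,0,0],[0,0,0]],"roll":[-0.009,0,0,0,0,0],"fingers":[1,1,1,1,1,1]}'
python3 - <<'E'
from rig import get_image
import cv2,numpy as np
t=get_image("top");s=get_image("side")
cv2.imwrite("pics/z1.png",np.hstack([cv2.resize(t[100:200,260:360],(400,400),interpolation=2),cv2.resize(s[150:250,200:300],(400,400),interpolation=2)]))
E
```

```text
clock: 2.7
position: [0.6364, -0.1378, 0.1112]
ee_rot: [-0.001, -0.021, 1.0, 0.0]
contact_force: [0.7, -0.1, 0.9]
width: 0.0855
gripper_force: 0.0
```

View pics/z1.png

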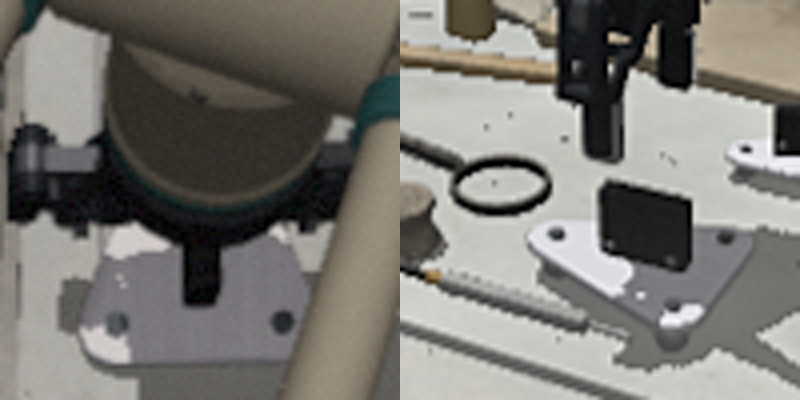

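The fingers straddle the bar. The TCP is still 6 mm short in y, so I'll correct that, descend and close.

```bash
python3 -m crank '{"translation":[[-3,-6,15],[0,0,30],[0,0,27],[0,0,0],[0,0,0],[0,0,0],[0,0,0],[0,0,0]],"roll":[0,0,0,0,0,0,0,0],"fingers":[1,1,1,1,1,0,0,0]}' 50; python3 -m crank '{"translation":[[0,0,0],[0,0,0],[0,0,0],[0,0,0],[0,0,0],[0,0,0]],"roll":[0,0,0,0,0,0],"fingers":[0,0,0,0,0,0]}' 60
```

```text
clock: 3.6
position: [0.6408, -0.1445, 0.0407]
ee_rot: [0.001, -0.021, 1.0, -0.0]
contact_force: [0.2, 0.3, -0.6]
width: 0.0441
gripper_force: 0.0
clock: 4.2
position: [0.6401, -0.1441, 0.0398]
ee_rot: [0.0, -0.021, 1.0, -0.0]
contact_force: [-0.7, 1.1, 4.7]
width: 0.015
gripper_force: 59.2
```

```bash
python3 -m crank '{"translation":[[0,0,-5],[0,0,-15],[0,0,-30],[0,0,-40],[0,0,-30],[0,0,0]],"roll":[0,0,0,0,0,0],"fingers":[0,0,0,0,0,0]}' 90;python3 -m crank '{"translation":[[0,0,0],[0,0,0],[0,0,0],[0,0,0],[0,0,0],[0,0,0],[0,0,0],[0,0,0]],"roll":[0.05,0.1,0.12,0.12,0.12,0.08,0.03,0],"fingers":[0,0,0,0,0,0,0,0]}'
cat > g.py <<'E'
from rig import manip
import numpy as np,sys
s=manip.get_state();p=s['position'];x,y=s['ee_rot'][1:3];a=np.arctan2(2*y*y-1,2*x*y);d=np.array([float(sys.argv[1]),float(sys.argv[2])])-p[:2]
print(p,'yaw(x of stage)',a-np.pi/2,'mm x,y',1e3*(d@[-np.sin(a),np.cos(a)]),1e3*(d@[np.cos(a),np.sin(a)]),s['contact_force'],s['gripper_force'])
E
python3 g.py .455 .083
```

```text
clock: 4.8
position: [0.6425, -0.1451, 0.1635]
ee_rot: [0.004, -0.021, 1.0, -0.001]
contact_force: [1.2, -0.7, -2.9]
width: 0.0148
gripper_force: 88.1
clock: 5.6
position: [0.6384, -0.1438, 0.1564]
ee_rot: [-0.002, 0.285, 0.959, 0.0]
contact_force: [0.2, -0.1, -3.3]
width: 0.0152
gripper_force: 87.8
[ 0.6384143  -0.14375199  0.1563939 ] yaw(x of stage) -0.5779221809456844 mm x,y 277.4988844426875 89.73093133249104 [ 0.18545173 -0.08320917 -3.33249178] 87.83664107322693
```

```bash
python3 -m crank '{"translation":[[15,5,0],[30,10,0],[42,14,0],[45,14,0],[45,14,0],[45,14,0],[35,12,0],[20,7,0]],"roll":[0,0,0,0,0,0,0,0],"fingers":[0,0,0,0,0,0,0,0]}';python3 -m crank '{"translation":[[0,0,25],[0,0,10],[0,0,0],[0,0,0]],"roll":[0,0,0,0],"fingers":[0,0,0,0]}'
python3 g.py .455 .083
python3 - <<'E'
from rig import get_image
import cv2,numpy as np
t=get_image("top");s=get_image("side");cv2.imwrite("pics/t2.png",t);cv2.imwrite("pics/s2.png",s)
cv2.imwrite("pics/z2.png",np.hstack([cv2.resize(t[200:300,130:230],(400,400),interpolation=2),cv2.resize(s[225:345,245:345],(400,480),interpolation=2)[:400]]))
E
```

```text
clock: 6.4
position: [0.4523, 0.085, 0.1586]
ee_rot: [-0.002, 0.284, 0.959, 0.0]
contact_force: [0.1, -0.7, -4.4]
width: 0.0151
gripper_force: 88.0
clock: 6.8
position: [0.457, 0.0823, 0.1243]
ee_rot: [-0.0, 0.285, 0.959, -0.0]
contact_force: [0.8, 1.2, -2.9]
width: 0.0151
gripper_force: 87.9
[0.45703872 0.08234503 0.12425514] yaw(x of stage) -0.5781523830207793 mm x,y 2.065302786792104 -0.565594958300115 [ 0.82504746  1.21023366 -2.89653817] 87.8559422492981
```

View pics/z2.png

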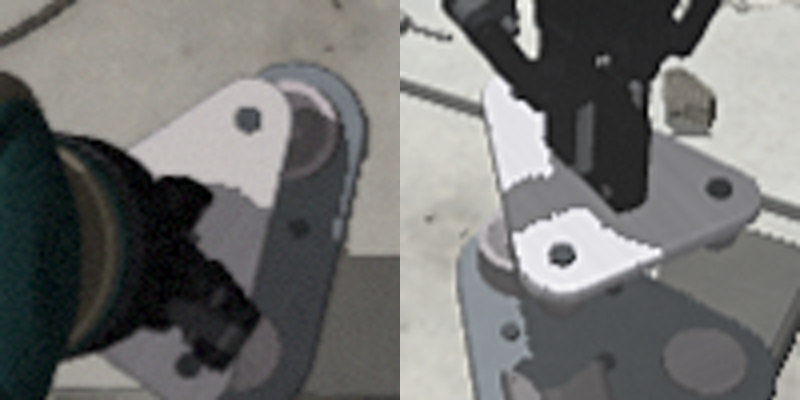

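The plate is held over the base. Dots are visible in the top view (point and y- foot) and in the side view (y+ and y- feet). I'll compute the held stage pose from those.

Run:
```python
from h import *
t=cv2.imread("pics/t2.png");s=cv2.imread("pics/s2.png")
def dot(im,p,r=3):
    x,y=map(round,p);w=255-cv2.cvtColor(im[y-r:y+r+1,x-r:x+r+1],6).astype(float);w=np.clip(w-(w.min()+w.max())/2,0,None)
    g=np.mgrid[-r:r+1,-r:r+1];return (x+(g[1]*w).sum()/w.sum(),y+(g[0]*w).sum()/w.sum())
tp,ty=dot(t,(191.6,229.6)),(177.1,290.1);ty=dot(t,ty,2);sp,sy=dot(s,(285.1,288.4)),dot(s,(324.4,271.6))
print(tp,ty,sp,sy,"tri y-",tri(ty,sy))
def pose(A,L):
    L=np.array(L)/1e3;A=np.array(A);d=A[1]-A[0];l=L[1]-L[0];a=np.arctan2(d[1],d[0])-np.arctan2(l[1],l[0]);R=np.array([[np.cos(a),-np.sin(a)],[np.sin(a),np.cos(a)]])
    return (A.mean(0)-R@L.mean(0)).round(4),round((a+3.14159)%6.28318-3.14159,4),"len err mm",round(1e3*(np.hypot(*d)-np.hypot(*l)),1)
pt,yp,ym=[60,0],[-35,38],[-35,-38]
z=.114
print("held top",pose([ray("top",tp,z),ray("top",ty,z)],[pt,ym]));print("held side",pose([ray("side",sp,z),ray("side",sy,z)],[yp,ym]))
print("base top",pose([ray("top",(201.6,231.9),.028),ray("top",(189.5,286.64),.014)],[pt,ym]))
print("base side",pose([ray("side",(275.9,284.1),.028),ray("side",(320.72,314.34),.014)],[pt,ym]))
```

```text
(np.float64(191.75638781939097), np.float64(229.42597129856492)) (np.float64(177.51891891891893), np.float64(289.65945945945947)) (np.float64(285.2740006832935), np.float64(288.59959002391525)) (np.float64(324.54924242424244), np.float64(271.80429292929296)) tri y- [0.40704415 0.07084699 0.1164107 ]
held top (array([0.456 , 0.0844]), np.float64(-0.5753), 'len err mm', np.float64(-1.7))
held side (array([0.4581, 0.0814]), np.float64(-0.5745), 'len err mm', np.float64(0.6))
base top (array([0.4545, 0.0839]), np.float64(-0.5868), 'len err mm', np.float64(0.3))
base side (array([0.4559, 0.0825]), np.float64(-0.5787), 'len err mm', np.float64(-1.1))
```

```bash
python3 -m crank '{"translation":[[1.7,-0.7,10],[0,0,20],[0,0,15],[0,0,5],[0,0,0],[0,0,0]],"roll":[0.006,0,0,0,0,0],"fingers":[0,0,0,0,0,0]}'; python3 g.py .4552 .0828
python3 -m crank '{"translation":[[0,0,4],[0,0,4],[0,0,3],[0,0,2],[0,0,1.5],[0,0,1],[0,0,0],[0,0,0]],"roll":[0,0,0,0,0,0,0,0],"fingers":[0,0,0,0,0,0,0,0]}'; python3 g.py .4552 .0828
```

```text
clock: 7.5
position: [0.4559, 0.0828, 0.0747]
ee_rot: [0.001, 0.288, 0.958, 0.0]
contact_force: [0.5, -0.7, -3.7]
width: 0.0147
gripper_force: 88.0
[0.45585378 0.08280201 0.07471422] yaw(x of stage) -0.5840423683682145 mm x,y 0.5443029008802961 -0.362169975925008 [ 0.47508645 -0.73485325 -3.6887994 ] 87.99626469612122
clock: 8.3
position: [0.4553, 0.0829, 0.0588]
ee_rot: [0.0, 0.288, 0.958, 0.0]
contact_force: [-0.5, -0.4, -3.8]
width: 0.0153
gripper_force: 88.0
[0.45529677 0.08286679 0.05884848] yaw(x of stage) -0.5838200343152591 mm x,y 0.04392844103912365 -0.10907218586130465 [-0.52145868 -0.35250797 -3.75719486] 87.99527764320374
```

Still about 4–5 mm above the seats with no contact, so I'll creep down.

```bash
python3 -m crank '{"translation":[[0,0,1],[0,0,1],[0,0,0.5],[0,0,0.5],[0,0,0],[0,0,0]],"roll":[0,0,0,0,0,0],"fingers":[0,0,0,0,0,0]}'; python3 -m crank '{"translation":[[0,0,0.5],[0,0,0.5],[0,0,0],[0,0,0]],"roll":[0,0,0,0],"fingers":[0,0,0,0]}' 30
```

```text
clock: 8.9
position: [0.4553, 0.0829, 0.0558]
ee_rot: [0.0, 0.288, 0.958, 0.0]
contact_force: [-0.1, -0.5, -3.4]
width: 0.0145
gripper_force: 88.0
clock: 9.3
position: [0.4557, 0.0827, 0.055]
ee_rot: [0.001, 0.288, 0.958, 0.0]
contact_force: [0.6, -1.5, -2.4]
width: 0.0147
gripper_force: 88.2
```

```bash
python3 -m crank '{"translation":[[0,0,0.5],[0,0,0.3],[0,0,0],[0,0,0]],"roll":[0,0,0,0],"fingers":[0,0,0,0]}' 30; python3 -m crank '{"translation":[[0,0,0.3],[0,0,0.3],[0,0,0],[0,0,0]],"roll":[0,0,0,0],"fingers":[0,0,0,0]}'
```

```text
clock: 9.7
position: [0.4558, 0.0825, 0.0544]
ee_rot: [0.001, 0.288, 0.958, -0.0]
contact_force: [1.1, -3.6, 2.4]
width: 0.015
gripper_force: 88.8
clock: 10.1
position: [0.4558, 0.0823, 0.0541]
ee_rot: [0.001, 0.287, 0.958, -0.0]
contact_force: [0.1, -5.7, 7.4]
width: 0.0148
gripper_force: 89.6
```

There is contact, with the seat pushing toward -y. I'll ease 1 mm that way and release.

```bash
python3 -m crank '{"translation":[[-0.5,-0.8,0],[0,0,0],[0,0,0]],"roll":[0,0,0],"fingers":[0,0,0]}';python3 -m crank '{"translation":[[0,0,0],[0,0,0],[0,0,0],[0,0,0],[0,0,0],[0,0,0],[0,0,0],[0,0,0]],"roll":[0,0,0,0,0,0,0,0],"fingers":[0.25,0.3,0.4,0.5,0.6,0.8,1,1]}' 20
```

```text
clock: 10.4
position: [0.4559, 0.0818, 0.054]
ee_rot: [0.001, 0.288, 0.958, 0.0]
contact_force: [1.1, -3.9, 6.5]
width: 0.0148
gripper_force: 89.4
clock: 11.2
position: [0.4552, 0.0819, 0.0534]
ee_rot: [0.0, 0.288, 0.958, 0.0]
contact_force: [-0.4, 0.7, -0.0]
width: 0.0854
gripper_force: 0.0
```

Released. I'll retreat straight up, then sideways out of the view, and look.

```bash
python3 -m crank '{"translation":[[0,0,-10],[0,0,-30],[0,0,-45],[0,0,-45],[0,0,-40],[0,0,0],[20,40,0],[20,40,0]],"roll":[0,0,0,0,0,0,0,0],"fingers":[1,1,1,1,1,1,1,1]}';python3 -m crank '{"translation":[[20,40,0],[20,40,0],[20,40,0],[20,40,0],[0,0,0],[0,0,0]],"roll":[0,0,0,0,0,0],"fingers":[1,1,1,1,1,1]}'
python3 - <<'E'
from rig import get_image
import cv2,numpy as np
t=get_image("top");s=get_image("side");cv2.imwrite("pics/t3.png",t);cv2.imwrite("pics/s3.png",s)
cv2.imwrite("pics/z3.png",np.hstack([cv2.resize(t[210:310,130:230],(400,400),interpolation=2),cv2.resize(s[260:360,245:345],(400,400),interpolation=2)]))
E
```

```text
clock: 12.0
position: [0.466, 0.1707, 0.2241]
ee_rot: [0.001, 0.289, 0.957, 0.0]
contact_force: [0.8, 0.4, 0.5]
width: 0.0855
gripper_force: 0.0
clock: 12.6
position: [0.4866, 0.3487, 0.2226]
ee_rot: [-0.001, 0.287, 0.958, -0.001]
contact_force: [0.0, -0.4, 0.1]
width: 0.0856
gripper_force: 0.0
```

View pics/z3.png

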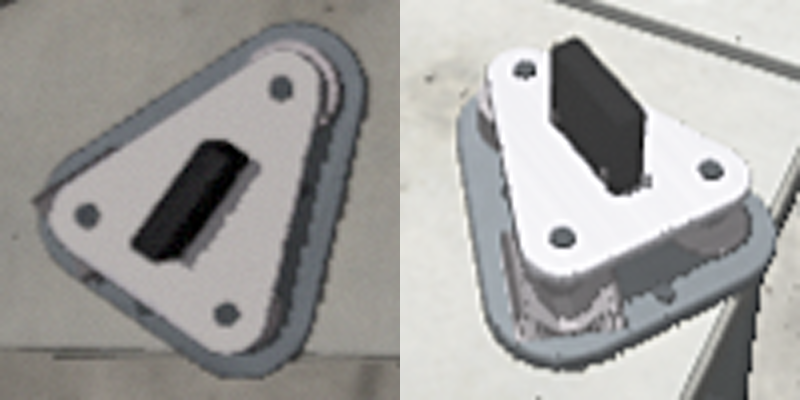

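The top sits on the base with all three dots clear in both views, at crop positions (281,88), (88,215), (227,314) in the top view and (525,69), (562,237), (710,170) in the side view. I'll check their heights and the pose: seated dots should be at z = 0.044.

Run:
```python
from h import *
t=cv2.imread("pics/t3.png");s=cv2.imread("pics/s3.png")
def dot(im,p,r=3):
    x,y=map(round,p);w=255-cv2.cvtColor(im[y-r:y+r+1,x-r:x+r+1],6).astype(float);w=np.clip(w-(w.min()+w.max())/2,0,None)
    g=np.mgrid[-r:r+1,-r:r+1];return (x+(g[1]*w).sum()/w.sum(),y+(g[0]*w).sum()/w.sum())
T=[dot(t,(130+u/4-.4,210+v/4-.4)) for u,v in((281,88),(88,215),(227,314))]
S=[dot(s,(245+u/4-.4,260+v/4-.4)) for u,v in((125,69),(162,237),(310,170))]
X=np.array([tri(a,b) for a,b in zip(T,S)]);print(X.round(4))
n=np.cross(X[1]-X[0],X[2]-X[0]);n/=np.linalg.norm(n);print("tilt deg",np.degrees(np.arccos(abs(n[2]))))
L=np.array([[60,0],[-35,38],[-35,-38]])/1e3
for nm,Q in(("top",T),("side",S)):
    A=np.array([ray(nm,q,.044) for q in Q]);d=A[0]-A[1:].mean(0);a=np.arctan2(d[1],d[0]);u=d/np.hypot(*d)
    print(nm,A[1:].mean(0)+.035*u,a)
```

```text
[[0.5046 0.0505 0.0464]
 [0.4463 0.1346 0.0469]
 [0.4045 0.0711 0.0463]]
tilt deg 0.45349301607028597
top [0.45411377 0.08408315] -0.5845599732682402
side [0.45595026 0.08148657] -0.5846157323173354
```

The pose matches the base within 1 mm, the heights are consistent once the known ~2 mm bias is allowed for, and it is level. Handing in.

```bash
python3 -c "
from rig import manip
print(manip.sign_off())"
```

```text
the job is handed in; nothing more can be done
None
```

The larger stage top is seated on the base, released and handed in at about 12.7 s; my last images put it within about 1 mm of the seated place and level to about 0.5°, and the smaller top was never approached (the sign-off gave no verdict).

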